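# Turn the upside-down reference bar over and stand it test end up in the test stand

### The job

Two reference bars stand in the wooden rack, and one of them was put in upside down, with its orange-banded test end at the bottom. Lift that bar straight out of its well, turn it over end for end and stand it upright in the square nest of the blue test stand, seated flat with the orange end up, then let go. Leave the other bar in its well, and do not move the other things on the worktop.

Things in the scene. Friction and masses are not known exactly. Their poses are not given: they have to be found in the camera images.
- bar_b_center (a point): Centre of the reference bar that starts upside down: dark steel, 46 x 46 x 110 mm, about 0.35 kg. z runs along the bar to the test end (14 mm orange band, bright disc on its face); the plain end has a dark bore; each end is 55 mm away. At the start z points down and 46 mm stand out of the rack. x, y are square to its sides. It stands stably on either end or lies on any side on the free worktop.
- bar_a_center (a point): Centre of the other reference bar, the same in shape and size, standing the right way up (orange end up, z up) in the other well of the rack. It stays there.
- rack: Wooden rack, fixed, 73 (its x) x 152 (its y) x 72 mm high; origin at the centre of its underside on the worktop, z up. Two square wells 49 x 49 mm, 64 mm deep (floor 8 mm above the worktop), centred 39.5 mm either way along its y. Bars have 1.5 mm play on each side in them; the gap between the two bars is 33 mm.
- rack_well_left (a point): Centre of the mouth of the rack's well at +y of the rack, 72 mm above the worktop.
- rack_well_right (a point): Centre of the mouth of the rack's well at -y of the rack, 72 mm above the worktop.
- stand_seat (a point): Centre of the nest floor of the fixed test stand, 16 mm above the worktop, z up: blue round base, 116 mm across; on it a square nest of aluminium rims 8 mm high (top at 24 mm) and 7 mm thick, 54 x 54 mm inside, sides along this point's x and y. The bar has 4 mm play on each side, may stand in any quarter turn; its centre is then 55 mm above this point.
- putty_tin: Bystander: green and white round tin, 66 mm across, 34 mm high, loose; origin at the centre of its underside.
- eyepiece: Bystander: black and white eyepiece, 32 mm across, 46 mm high, loose; origin at the centre of its underside.
- screwdriver: Bystander: red-handled screwdriver lying along its y axis, 182 mm long, 23 mm thick, loose; origin under its centre.
- test_block_soft: Bystander: flat round steel block, 60 mm across, 14 mm high, loose; origin at the centre of its underside.
Not all that is in view belongs to the job. Leave any pink, turquoise or yellow look-alike of the part that bears bar_b_center alone.

How it is judged:
By the outcome, as a careful person would: the job done as asked, in the order asked, and still so for the second after the job is handed in, with the robot touching nothing.
It also fails if it takes over 69 s, if anything falls off the work surface, if the arm or the gripper's body presses on something with over 40 N, if the wrist force passes 120 N, or if a joint passes its speed limit or range.

### The arm

A 7-joint arm with a two-finger parallel gripper is mounted at the origin on a cart in front of the work surface, level with it; the furniture and walls round the work are solid. World frame = base frame: x ahead of the robot, y to its left, z up, the work surface at z = 0. Lengths are in m, angles in rad, forces in N, time in s.
With the tool pointing down it reaches from about 0.4 to 0.85 m from the base axis. Payload 10.4 kg.
Tool frame: the origin (TCP) lies at the very end of the fingers, on their centre line; the grasp point (between the pads) lies 19 mm behind it; x points along the fingers, z is the direction in which the jaws open and shut, and the axes are right-handed (so a half turn about x gives the same grasp; the last joint's range is limited). The gripper opens to 85 mm and grips with 20 to 120 N. Pads are 22 mm wide; open, the fingers measure 114 mm over their backs; the gripper's body (76 mm by 85 mm) begins 54 mm behind the grasp point. The pads swing forward as they close: fully open they stand 13 mm farther back than shut.
Start: joints at [1.208, 0.332, -0.065, 1.46, 0.022, 1.35, -0.088], TCP at [0.208, -0.589, 0.231] pointing down, gripper open.
Joint ranges: [-2.6, 2.6], [-0.5, 2.12], [-1.47, 1.34], [0.16, 2.42], [-1.27, 4.41], [0.06, 2.06], [-2.6, 2.6]. Speed limits (rad/s): [2.22, 2.22, 2.79, 2.79, 3.14, 3.14, 3.14].

### API

Orientations are given as a unit quaternion [x, y, z, w].
In Python, from workcell import telemetry, viewer, manip, spot_in, mark_of gives the robot as it stands. The module is installed in compiled form; this text tells all that it offers.
- The arm moves only by the shell command python3 -m crank 'ROWS' [FORCE]. ROWS is JSON, a list of rows, each a list of 3 entries, a list of its own where there are three numbers: the closure, from 0 (fully open) to 1 (shut), then the shift along the world's x, y, z in cm, then the turn, a rotation vector about the world's x, y, z in rad. A call has 1 to 12 rows; each row shifts and turns the commanded pose from where the row before left it; what a row does not reach is not made up. A row lasts 1/12 s, in which the tool goes at most 41.7 mm and 7.16 degrees, less where a joint would pass 70% of its speed; a pose out of reach is approached as far as the arm can. A call with a gripper value outside its range is refused whole. The fingers move at their own pace and stop on an object; FORCE is the grip in N (left out, the last holds). Time passes only in rows, so rows that do not move let the fingers close. It gives the time, the measured TCP pose, the force and the opening at its end, in the units of the state.
- telemetry.get_obs(): the state, without advancing time (a new reading comes with each control period).
- viewer.camera(name): name is "scene" or "top" or "wrist"; returns a dict with "frame" (384x512x3 uint8, red, green, blue), "intrinsics" (3x3 intrinsics, pixels), "cam_to_world" (4x4, takes a point from camera to world coordinates). Camera axes: x right, y up, looking along -z (the intrinsics and any distortion apply to the point x, -y, -z); pixel columns grow to the right and rows downward; lengths in m; the calibration is good to about 2 mm. A picture is of the moment at which its call begins. There is no depth.
- manip.hand_in(): hands the job in, once; it reports no verdict.
Trained networks look in a picture, given as the dict that the camera call returned (one of the last four; its "shot" number tells which), for a name from the list of things; names that differ only in an ending like _2 or _b are one class to them, and where a whole thing is asked for, a point or a joint stands for the part that bears it (a point fixed in the world has none). Each returns a list of dicts, best first, with "conf" (0 to 1); they miss things now and then, are a little off and sometimes report something else, mostly with a low value. They report only what shows in the picture. A call takes as long as a camera call. They do not tell look-alikes from the thing itself.
- spot_in(thing, picture): "location" ([x, y, z] in m, in the coordinates of the camera as it stood for that picture, good to about 4 mm: the middle of the surface that is visible of it).
- mark_of(thing, picture): "location" ([x, y, z] in m, in the coordinates of the camera as it stood for that picture, good to about 4 mm: a listed point, or the origin of a listed thing).
The state is a dict: "clock": time; "joint_pos": joint angles; "joint_velocities": joint speeds; "tau": joint torques, N m; "position": TCP position; "ee_rot": TCP orientation; "ft_force": force on the tool from outside, world axes, zero at the start; "torque": the same for the moment, N m; "grip_width": opening from 0.0 (shut) to 1.0 (fully open).
Only numpy, scipy, OpenCV 4.12 (cv2) and the standard library are available. Lean on these libraries where they do the work, as an engineer would, in place of code of your own. Each camera call takes 0.05 s, during which the arm holds its last target. There are 200 camera calls.

## Working session

There is one attempt and no reset: what is moved stays moved. The work goes in short steps, Python scripts to look and compute and a shell command to move; the robot and the scene stay as the last step left them, time stands still between calls to the robot, and variables do not carry over. Pictures are saved under pics/ and viewed, about 8 in all and at most 12, crops included, and the job is handed in when it is done.

```bash
mkdir -p pics
cat > h.py <<'E'
import numpy as np, cv2
from workcell import telemetry, viewer, manip, spot_in, mark_of
from scipy.spatial.transform import Rotation as R
np.set_printoptions(precision=4,suppress=True)
def w(p,loc): return (p["cam_to_world"]@np.r_[loc,1])[:3]
def save(n,p,crop=None,s=1):
    f=p["frame"][:,:,::-1]
    if crop: f=f[crop[1]:crop[3],crop[0]:crop[2]]
    cv2.imwrite("pics/"+n,cv2.resize(f,None,fx=s,fy=s,interpolation=cv2.INTER_CUBIC))
def pix(p,X):
    c=np.linalg.inv(p["cam_to_world"])@np.r_[X,1]; q=p["intrinsics"]@np.array([c[0],-c[1],-c[2]]); return q[:2]/q[2]
def ray(p,u,v,z):
    d=np.linalg.inv(p["intrinsics"])@np.array([u,v,1]); d=p["cam_to_world"][:3,:3]@np.array([d[0],-d[1],-d[2]]); o=p["cam_to_world"][:3,3]
    return o+d*(z-o[2])/d[2]
def find(names,p):
    for n in names:
        for k,r in list(enumerate(mark_of(n,p)))[:4]:
            X=w(p,r["location"]); print(n,round(r["conf"],2),X,pix(p,X).round())
E
python3 - <<'E'
from h import *
a=viewer.camera("scene");b=viewer.camera("top")
f=np.hstack([a["frame"],b["frame"]])[:,:,::-1]
cv2.imwrite("pics/a.png",cv2.resize(a["frame"][:,:,::-1],None,fx=1.5,fy=1.5));cv2.imwrite("pics/b.png",cv2.resize(b["frame"][:,:,::-1],None,fx=1.5,fy=1.5))
N=["bar_b_center","rack","rack_well_left","rack_well_right","stand_seat","putty_tin","eyepiece","screwdriver","test_block_soft"]
for p in(a,b): find(N,p); print(p["cam_to_world"][:3,3])
o=telemetry.get_obs();print(o)
print(R.from_quat(o["ee_rot"]).as_matrix())
E
```

```text
bar_b_center 0.62 [ 0.403  -0.3238  0.0516] [276. 249.]
bar_b_center 0.6 [ 0.3903 -0.1484  0.0528] [232. 227.]
bar_b_center 0.45 [ 0.5135 -0.261   0.0624] [285. 224.]
rack 0.7 [ 0.511  -0.3052 -0.0012] [294. 246.]
rack_well_left 0.62 [ 0.5192 -0.2639  0.0692] [287. 222.]
rack_well_right 0.71 [ 0.505  -0.3418  0.0738] [303. 232.]
stand_seat 0.56 [0.4953 0.2553 0.0171] [181. 183.]
putty_tin 0.62 [ 0.4592 -0.4507  0.0023] [320. 273.]
eyepiece 0.55 [0.6621 0.0167 0.0021] [256. 194.]
screwdriver 0.58 [ 0.6148 -0.0597 -0.0003] [262. 206.]
test_block_soft 0.67 [ 0.6725  0.1494 -0.0026] [234. 182.]
test_block_soft 0.2 [ 0.4573 -0.4488  0.0046] [319. 273.]
[-0.494  -1.1279  0.9063]
bar_b_center 0.94 [ 0.3953 -0.153   0.054 ] [276. 237.]
bar_b_center 0.87 [ 0.3973 -0.3226  0.0547] [338. 236.]
bar_b_center 0.62 [ 0.5128 -0.2638  0.0608] [316. 194.]
bar_b_center 0.62 [ 0.6299 -0.286   0.0498] [322. 153.]
rack 0.95 [ 0.5091 -0.3021 -0.001 ] [326. 199.]
rack 0.19 [ 0.619  -0.0608  0.0015] [242. 161.]
rack_well_left 0.74 [ 0.5152 -0.2595  0.0735] [315. 192.]
rack_well_right 0.59 [ 0.5043 -0.3383  0
[... 254 characters left out ...]
15 -0.0021] [242. 163.]
test_block_soft 0.61 [0.675  0.1482 0.003 ] [170. 142.]
[ 0.3087 -0.0647  1.3524]
{'clock': 1.0, 'joint_pos': array([ 1.2084,  0.3322, -0.0647,  1.4601,  0.0216,  1.3499, -0.0885]), 'joint_velocities': array([ 0.0015, -0.0017, -0.0011,  0.0014, -0.0017,  0.0008, -0.0002]), 'tau': array([ -0.0006, -62.5237,   0.0487, -39.1834,   0.0165,   0.0018,
        -0.    ]), 'position': array([ 0.2083, -0.5893,  0.2313]), 'ee_rot': array([ 0.4083,  0.5773, -0.4083,  0.5774]), 'ft_force': array([-0.3905,  0.2725, -0.0015]), 'torque': array([0.0132, 0.0084, 0.0201]), 'grip_width': 1.0023158100651892}
[[ 0.0001  0.9428  0.3333]
 [-0.0001  0.3333 -0.9428]
 [-1.      0.      0.0001]]
```

View pics/a.png

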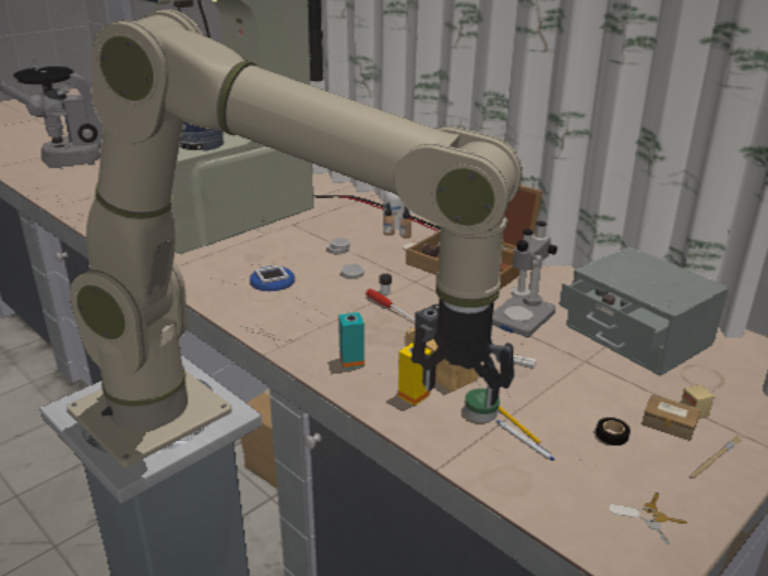

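View pics/b.png

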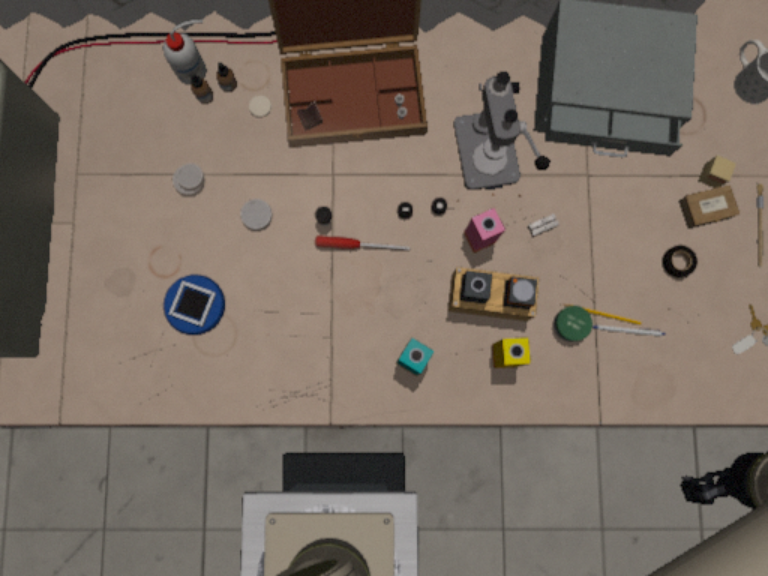

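Left bar in the rack (top view, shown at ~(478,286)) shows a dark bore on top, so it is bar B. The right one at (521,291) shows a bright disc. Pink (485,229), turquoise (415,357) and yellow (512,352) are look-alikes, so I leave them. I'll confirm in one crop.

Run:
```python
from h import *
b=viewer.camera("top")
f=b["frame"][:,:,::-1]
A=cv2.resize(f[170:225,290:370],None,fx=7,fy=7,interpolation=cv2.INTER_CUBIC)
B=cv2.resize(f[180:230,100:160],None,fx=7,fy=7,interpolation=cv2.INTER_CUBIC)
C=np.zeros((600,570,3),np.uint8)
C=np.zeros((385+0,560+240,3),np.uint8);C[:,:560]=A
B2=cv2.resize(f[183:223,108:148],(240,240),interpolation=cv2.INTER_CUBIC);C[:240,560:]=B2
cv2.imwrite("pics/c.png",C)
# nest interior: dark square on white frame
g=cv2.cvtColor(f,cv2.COLOR_BGR2GRAY)[183:223,108:148]
m=(g>150).astype(np.uint8)
cs,_=cv2.findContours(m,cv2.RETR_EXTERNAL,2)
c=max(cs,key=cv2.contourArea);r=cv2.minAreaRect(c);print(r)
pts=cv2.boxPoints(r)+[108,183]
P=np.array([ray(b,u,v,.024) for u,v in pts]);print(P,P.mean(0),np.linalg.norm(P-np.roll(P,1,0),axis=1))
print(np.degrees(np.arctan2(*(P[1]-P[0])[[1,0]]))%90)
# rack wood mask
h=cv2.cvtColor(f,cv2.COLOR_BGR2HSV)[170:225,290:370]
m=((h[...,1]>110)&(h[...,0]>8)&(h[...,0]<25)).astype(np.uint8)
cs,_=cv2.findContours(m,cv2.RETR_EXTERNAL,2);c=max(cs,key=cv2.contourArea);r=cv2.minAreaRect(c);print(r)
pts=cv2.boxPoints(r)+[290,170]
P=np.array([ray(b,u,v,.072) for u,v in pts]);print(P,P.mean(0),np.linalg.norm(P-np.roll(P,1,0),axis=1))
```

```text
((23.5, 8.5), (15.80561637878418, 0.9397933483123779), 19.98310661315918)
[[0.5318 0.2708 0.024 ]
 [0.5344 0.27   0.024 ]
 [0.519  0.2278 0.024 ]
 [0.5165 0.2286 0.024 ]] [0.5254 0.2493 0.024 ] [0.0449 0.0026 0.0449 0.0026]
72.40727398541442
((38.955902099609375, 25.845434188842773), (57.70192337036133, 28.95648956298828), 7.275004863739014)
[[ 0.4766 -0.2137  0.072 ]
 [ 0.5556 -0.2251  0.072 ]
 [ 0.5354 -0.3807  0.072 ]
 [ 0.4568 -0.3677  0.072 ]] [ 0.5061 -0.2968  0.072 ] [0.1553 0.0798 0.1568 0.0797]
```

View pics/c.png

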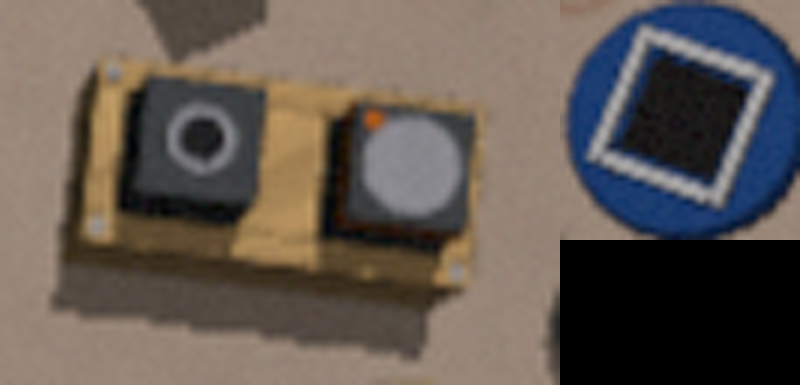

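Confirmed: bar B is the left one, with the bore up; the right one shows a disc and orange and stays put.

Run:
```python
from h import *
b=viewer.camera("top")
B=ray(b,290+204/7,170+140/7,.118);A=ray(b,290+411/7,170+165/7,.118);d=B-A
print(B,A,np.linalg.norm(d),"rack yaw",np.degrees(np.arctan2(-d[0],d[1])))
P=np.array([ray(b,108+(u-560)/6,183+v/6,.024) for u,v in[(645,30),(772,75),(720,205),(592,157)]])
print(P.mean(0),np.linalg.norm(P-np.roll(P,1,0),axis=1),[np.degrees(np.arctan2(e[1],e[0]))%90 for e in P-np.roll(P,1,0)])
```

```text
[ 0.5143 -0.2632  0.118 ] [ 0.5049 -0.3404  0.118 ] 0.07778799635153129 rack yaw -6.965905484895015
[0.4945 0.2568 0.024 ] [0.0639 0.0638 0.0649 0.0643] [np.float64(69.73934160614841), np.float64(70.49035114998449), np.float64(70.18143168576347), np.float64(69.59607542497709)]
```

```bash
python3 -m crank '[[0,[2.6,2.7,0.1],[0,0,0.091]],[0,[2.6,2.7,0.1],[0,0,0.091]],[0,[2.6,2.7,0.1],[0,0,0.091]],[0,[2.6,2.7,0.1],[0,0,0.091]],[0,[2.6,2.7,0.1],[0,0,0.091]],[0,[2.6,2.7,0.1],[0,0,0.091]],[0,[2.5,2.7,0.1],[0,0,0.091]],[0,[2.5,2.7,0.1],[0,0,0.091]],[0,[2.5,2.7,0.1],[0,0,0.091]],[0,[2.5,2.7,0.1],[0,0,0.091]],[0,[2.5,2.8,0.1],[0,0,0.091]],[0,[2.5,2.8,0.1],[0,0,0.091]]]'
python3 -m crank '[[0,[0,0,0],[0,0,0]],[0,[0,0,0],[0,0,0]]]'
python3 - <<'E'
from h import *
p=viewer.camera("wrist");save("d.png",p,s=1.3)
o=telemetry.get_obs();print(o["clock"],o["joint_pos"],o["position"],R.from_quat(o["ee_rot"]).as_matrix())
find(["bar_b_center","rack","rack_well_left","rack_well_right"],p)
E
```

```text
clock: 2.1
position: [0.5153, -0.2619, 0.2437]
ee_rot: [0.048, 0.705, -0.048, 0.706]
ft_force: [0.7, -0.7, -0.3]
grip_width: 0.996
clock: 2.27
position: [0.5158, -0.2608, 0.2434]
ee_rot: [0.048, 0.705, -0.047, 0.706]
ft_force: [-0.7, -1.4, -0.1]
grip_width: 1.001
2.3167 [ 0.777   0.2563 -0.4578  1.5533  0.115   1.3588  0.1697] [ 0.5145 -0.2629  0.2432] [[-0.0001  0.1378  0.9905]
 [-0.      0.9905 -0.1378]
 [-1.     -0.0001 -0.0001]]
bar_b_center 0.95 [ 0.3956 -0.1556  0.054 ] [132.  88.]
bar_b_center 0.68 [ 0.6289 -0.2843  0.0532] [351. 173.]
bar_b_center 0.58 [ 0.3998 -0.3254  0.0569] [170. 229.]
```

View pics/d.png

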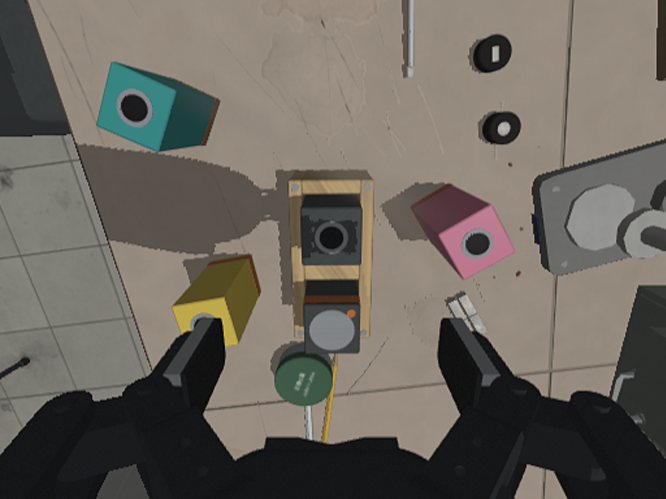

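Run:
```python
from h import *
p=viewer.camera("wrist")
f=p["frame"]
print("bore",ray(p,332/1.3,237/1.3,.118),"bar a disc",ray(p,332/1.3,330/1.3,.118))
# rack long edges at top z=.072, eyeballed corners
for u,v in[(291,180),(372,180),(370,336),(296,336)]: print(ray(p,u/1.3,v/1.3,.072))
```

```text
bore [ 0.5144 -0.2648  0.118 ] bar a disc [ 0.5033 -0.3433  0.118 ]
[ 0.4856 -0.2244  0.072 ]
[ 0.5526 -0.2339  0.072 ]
[ 0.5349 -0.3821  0.072 ]
[ 0.4644 -0.3721  0.072 ]
```

```bash
python3 -m crank '[[0.2,[0,-0.1,-2.5],[0,0,0]],[0.2,[0,0,-2.5],[0,0,0]],[0.2,[0,0,-2.5],[0,0,0]],[0.2,[0,0,-2],[0,0,0]],[0.2,[0,0,-2],[0,0,0]],[0.2,[0,0,-2],[0,0,0]],[0.2,[0,0,-1],[0,0,0]],[0.2,[0,0,-1],[0,0,0]],[0.2,[0,0,-0.6],[0,0,0]],[0.2,[0,0,-0.5],[0,0,0]],[0.2,[0,0,0],[0,0,0]]]' 60
python3 -m crank '[[0.4,[0,0,0],[0,0,0]],[0.7,[0,0,0],[0,0,0]],[1,[0,0,0],[0,0,0]],[1,[0,0,0],[0,0,0]],[1,[0,0,0],[0,0,0]],[1,[0,0,0],[0,0,0]],[1,[0,0,0],[0,0,0]],[1,[0,0,0],[0,0,0]]]' 60
```

```text
clock: 3.48
position: [0.5142, -0.2643, 0.077]
ee_rot: [0.049, 0.705, -0.049, 0.705]
ft_force: [-0.4, -0.3, 0.2]
grip_width: 0.806
clock: 4.15
position: [0.515, -0.2645, 0.0783]
ee_rot: [0.049, 0.705, -0.049, 0.706]
ft_force: [-0.4, -0.3, 6.1]
grip_width: 0.533
```

```bash
python3 -m crank '[[1,[0,0,0.5],[0,0,0]],[1,[0,0,1],[0,0,0]],[1,[0,0,1],[0,0,0]],[1,[0,0,1],[0,0,0]],[1,[0,0,1.5],[0,0,0]],[1,[0,0,1.5],[0,0,0]],[1,[0,0,1.5],[0,0,0]],[1,[0,0,1.5],[0,0,0]],[1,[0,0,1.5],[0,0,0]],[1,[0,0,1.5],[0,0,0]],[1,[0,0,1.5],[0,0,0]],[1,[0,0,0],[0,0,0]]]' 60
python3 - <<'E'
from h import *
o=telemetry.get_obs();print(o["clock"],o["joint_pos"],o["position"],o["ft_force"],o["grip_width"],R.from_quat(o["ee_rot"]).as_matrix())
p=viewer.camera("scene")
find(["bar_b_center"],p);save("e.png",p,(200,150,360,290),4)
E
```

```text
clock: 5.15
position: [0.5154, -0.2647, 0.2212]
ee_rot: [0.048, 0.704, -0.05, 0.707]
ft_force: [1.4, 0.8, -1.9]
grip_width: 0.527
5.15 [ 0.7787  0.2687 -0.4574  1.5854  0.1225  1.3111  0.1655] [ 0.5154 -0.2647  0.2212] [ 1.3708  0.7606 -1.9368] 0.5272233215000298 [[ 0.0041  0.1386  0.9903]
 [-0.0024  0.9903 -0.1386]
 [-1.     -0.0018  0.0044]]
bar_b_center 0.93 [ 0.4046 -0.3239  0.0477] [276. 250.]
bar_b_center 0.9 [ 0.5141 -0.2601  0.2045] [287. 184.]
bar_b_center 0.75 [ 0.3879 -0.1496  0.0512] [232. 228.]
bar_b_center 0.73 [ 0.6258 -0.2813  0.0531] [313. 216.]
```

```bash
cat > fk.py <<'E'
import numpy as np
from scipy.spatial.transform import Rotation as R
def fk(q,s,L):
    X=np.zeros(3);A=R.identity();ps=[]
    off=[L[0],0,L[1],0,L[2],0,L[3]]
    for i in range(7):
        A=A*R.from_euler('z' if i%2==0 else 'y',s[i]*q[i])
        v=np.array([0,0,off[i]])
        if i==2: v[0]=L[4]
        if i==4: v[0]=L[5]
        if i==0: v[0]=L[6]
        X=X+A.apply(v);ps.append(X.copy())
    return X,A,ps
E
python3 - <<'E'
from fk import *; import itertools
from scipy.optimize import least_squares
D=[([1.2084,.3322,-.0647,1.4601,.0216,1.3499,-.0885],[.2083,-.5893,.2313],[[.0001,.9428,.3333],[-.0001,.3333,-.9428],[-1,0,.0001]]),
([.777,.2563,-.4578,1.5533,.115,1.3588,.1697],[.5145,-.2629,.2432],[[-.0001,.1378,.9905],[0,.9905,-.1378],[-1,-.0001,-.0001]]),
([.7787,.2687,-.4574,1.5854,.1225,1.3111,.1655],[.5154,-.2647,.2212],[[.0041,.1386,.9903],[-.0024,.9903,-.1386],[-1,-.0018,.0044]])]
T=np.array([[0,0,1],[0,1,0],[1,0,0]])
out=[]
for z in itertools.product([1,-1],repeat=4):
    s=[z[0],1,z[1],1,z[2],1,z[3]]
    Rs=[fk(q,s,np.zeros(7))[1].inv()*R.from_matrix(m) for q,_,m in D]
    e=max((Rs[0].inv()*r).magnitude() for r in Rs)
    def res(L): return np.r_[np.concatenate([fk(q,s,L)[0]-p for q,p,_ in D]),.003*(L-np.array([.35,.4,.4,.3,0,0,0]))]
    r=least_squares(res,[.35,.4,.4,.3,0,0,0])
    out.append((e,s,np.abs(r.fun[:9]).max(),r.x,Rs[0].as_matrix().round(2).tolist()))
for o in sorted(out,key=lambda o:o[0])[:3]: print(o)
E
```

```text
(0.0001098455800426848, [-1, 1, -1, 1, -1, 1, -1], np.float64(0.036415678089502884), array([ 0.1670113 ,  0.46935662,  0.42728237,  0.31941175, -0.04604886,
       -0.01969094,  0.0949901 ]), [[-0.0, 0.0, -1.0], [0.0, 1.0, 0.0], [1.0, -0.0, -0.0]])
(0.2034838281968671, [-1, 1, -1, 1, 1, 1, -1], np.float64(0.023854532857090688), array([-1.78033732,  1.21072171,  0.72167695, -1.04558905,  0.16466695,
       -0.03328593, -0.63976416]), [[-0.0, 0.01, -1.0], [-0.04, 1.0, 0.01], [1.0, 0.04, -0.0]])
(0.5163870717499104, [-1, 1, -1, 1, -1, 1, 1], np.float64(0.03641567811024521), array([ 0.16701188,  0.46935663,  0.42728238,  0.31941228, -0.04604886,
       -0.01969089,  0.09499009]), [[-0.0, -0.18, -0.98], [0.0, 0.98, -0.18], [1.0, -0.0, -0.0]])
```

```bash
python3 -m crank '[[1,[0.3,1.2,0],[0,0,0.05]],[1,[0.3,2.5,0],[0,0,0.08]],[1,[0.3,2.5,0],[0,0,0.08]],[1,[0.3,2.5,0],[0,0,0.08]],[1,[0.3,2.5,0],[0,0,0.08]],[1,[0.3,2.7,0],[0,0,0.08]],[1,[0.3,2.7,0],[0,0,0.08]],[1,[0.3,2.7,0],[0,0,0.08]],[1,[0.3,2.7,0],[0,0,0.08]],[1,[0.3,2.7,0],[0,0,0.08]],[1,[0.3,2.6,0],[0,0,0.08]],[1,[0.2,2.2,0],[0,0,0.08]]]' 60
python3 -m crank '[[1,[0,0,-0.5],[0,0,0]],[1,[0,0,-1.5],[0,0,0]],[1,[0,0,-2],[0,0,0]],[1,[0,0,-2],[0,0,0]],[1,[0,0,-2],[0,0,0]],[1,[0,0,-2],[0,0,0]],[1,[0,0,-1.5],[0,0,0]],[1,[0,0,-1],[0,0,0]],[1,[0,0,-0.7],[0,0,0]],[1,[0,0,-0.5],[0,0,0]],[1,[0,0,0],[0,0,0]]]' 60
python3 - <<'E'
from h import *
o=telemetry.get_obs();print(o["clock"],o["joint_pos"],o["position"],o["ft_force"],o["grip_width"],R.from_quat(o["ee_rot"]).as_matrix())
E
```

```text
clock: 6.25
position: [0.5485, 0.0327, 0.2162]
ee_rot: [-0.274, 0.652, 0.274, 0.651]
ft_force: [0.6, 0.3, -3.7]
grip_width: 0.529
clock: 7.17
position: [0.5489, 0.0306, 0.0796]
ee_rot: [-0.272, 0.653, 0.273, 0.652]
ft_force: [0.0, -0.5, -3.3]
grip_width: 0.528
7.1667 [ 0.4569  0.3972 -0.7063  1.8004  0.2928  1.0522  0.4326] [0.5489 0.0306 0.0796] [ 0.0277 -0.4822 -3.2752] 0.5279710288114142 [[-0.001  -0.711   0.7032]
 [ 0.0002  0.7032  0.711 ]
 [-1.      0.0008 -0.0006]]
```

```bash
python3 -m crank '[[1,[0,0,-0.3],[0,0,0]],[1,[0,0,-0.2],[0,0,0]],[1,[0,0,-0.2],[0,0,0]],[1,[0,0,0],[0,0,0]]]'
python3 -m crank '[[1,[0,0,-0.1],[0,0,0]],[1,[0,0,-0.1],[0,0,0]],[1,[0,0,0],[0,0,0]]]'
```

```text
clock: 7.5
position: [0.5494, 0.0307, 0.0733]
ee_rot: [-0.272, 0.652, 0.272, 0.653]
ft_force: [-0.7, 0.1, -4.0]
grip_width: 0.529
clock: 7.75
position: [0.5493, 0.0307, 0.0713]
ee_rot: [-0.272, 0.653, 0.272, 0.653]
ft_force: [1.0, -0.0, -4.3]
grip_width: 0.527
```

```bash
python3 -m crank '[[1,[0,0,-0.1],[0,0,0]],[1,[0,0,0],[0,0,0]],[1,[0,0,-0.1],[0,0,0]],[1,[0,0,0],[0,0,0]]]'
```

```text
clock: 8.08
position: [0.5496, 0.0308, 0.0703]
ee_rot: [-0.273, 0.652, 0.272, 0.653]
ft_force: [-4.2, -0.5, 7.4]
grip_width: 0.531
```

```bash
python3 -m crank '[[0.4,[0,0,0],[0,0,0]],[0.2,[0,0,0],[0,0,0]],[0.1,[0,0,0],[0,0,0]],[0.1,[0,0,1],[0,0,0]],[0.1,[0,0,2],[0,0,0]],[0,[0,0,3],[0,0,0]],[0,[0,0,3.5],[0,0,0]],[0,[0,0,3.5],[0,0,0]],[0,[0,0,3.5],[0,0,0]],[0,[0,0,3.5],[0,0,0]],[0,[0,0,3],[0,0,0]],[0,[0,0,0],[0,0,0]]]'
cat > fit.py <<'E'
from fk import *
E
python3 - <<'E'
from h import *
o=telemetry.get_obs();print(o["clock"],o["joint_pos"],o["position"],R.from_quat(o["ee_rot"]).as_matrix())
p=viewer.camera("wrist");find(["bar_b_center"],p);
q=viewer.camera("top");find(["bar_b_center"],q);print("front edge x",ray(q,200,283,0),"box",ray(q,38,150,0), [ (X,pix(p,X).round()) for X in [np.array([.549,.031,.11])]])
save("f.png",p,s=1.2)
E
```

```text
clock: 9.08
position: [0.5513, 0.0316, 0.3065]
ee_rot: [-0.274, 0.649, 0.271, 0.656]
ft_force: [-0.4, 0.3, -0.2]
grip_width: 0.998
9.0833 [ 0.5141  0.2063 -0.7577  1.5116  0.144   1.471   0.5455] [0.5513 0.0316 0.3065] [[ 0.0093 -0.7114  0.7028]
 [ 0.0001  0.7028  0.7114]
 [-1.     -0.0066  0.0066]]
bar_b_center 0.75 [ 0.63   -0.2829  0.0545] [154. 316.]
bar_b_center 0.73 [ 0.3949 -0.1563  0.0539] [ 81. 169.]
bar_b_center 0.68 [ 0.4013 -0.3221  0.0568] [ 20. 247.]
bar_b_center 0.76 [ 0.6281 -0.2827  0.0485] [321. 154.]
bar_b_center 0.68 [ 0.3929 -0.1544  0.0571] [277. 238.]
bar_b_center 0.56 [ 0.397  -0.3247  0.0538] [339. 237.]
bar_b_center 0.29 [ 0.5036 -0.3415  0.0633] [345. 197.]
front edge x [0.2722 0.0554 0.    ] box [0.651  0.5299 0.    ] [(array([0.549, 0.031, 0.11 ]), array([252., 163.]))]
```

View pics/f.png

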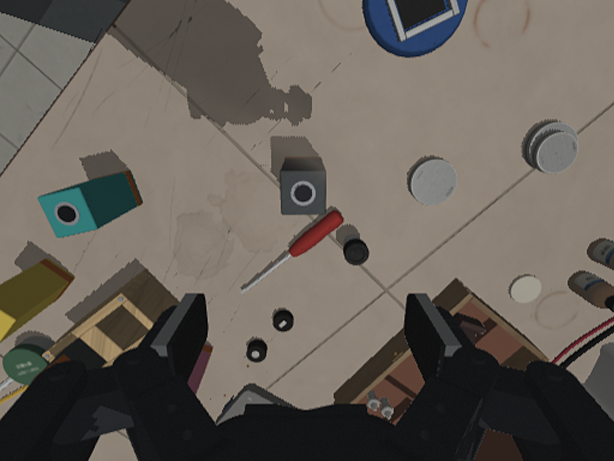

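```bash
cat > fk.py <<'E'
import numpy as np
from scipy.spatial.transform import Rotation as R
from scipy.optimize import least_squares
T=np.array([[0,0,-1.],[0,1,0],[1,0,0]])
lo=np.array([-2.6,-.5,-1.47,.16,-1.27,.06,-2.6]);hi=np.array([2.6,2.12,1.34,2.42,4.41,2.06,2.6])
def fk(q,P):
    P=np.asarray(P).reshape(7,3);X=np.zeros(3);A=R.identity()
    for i in range(7):
        A=A*(R.from_euler('z',-q[i]) if i%2==0 else R.from_euler('y',q[i])); X=X+A.apply(P[i])
    return X,A*R.from_matrix(T)
D=[([1.2084,.3322,-.0647,1.4601,.0216,1.3499,-.0885],[.2083,-.5893,.2313]),
([.777,.2563,-.4578,1.5533,.115,1.3588,.1697],[.5145,-.2629,.2432]),
([.7787,.2687,-.4574,1.5854,.1225,1.3111,.1655],[.5154,-.2647,.2212]),
([.4569,.3972,-.7063,1.8004,.2928,1.0522,.4326],[.5489,.0306,.0796]),
([.5141,.2063,-.7577,1.5116,.144,1.471,.5455],[.5513,.0316,.3065])]
P0=np.zeros((7,3));P0[0,2]=.3;P0[2,2]=.42;P0[4,2]=.4;P0[6,2]=.3
def fit():
    r=least_squares(lambda P:np.r_[np.concatenate([(fk(q,P)[0]-p) for q,p in D]),.001*(P-P0.ravel())],P0.ravel());return r
def ik(p,Rm,q0,P):
    Rt=R.from_matrix(Rm)
    def f(q):
        X,A=fk(q,P);return np.r_[(X-p)*5,(A.inv()*Rt).as_rotvec()*2,.02*(q-q0)]
    return least_squares(f,np.clip(q0,lo+.02,hi-.02),bounds=(lo,hi))
E
python3 - <<'E'
from fk import *
np.set_printoptions(precision=3,suppress=True)
r=fit();P=r.x;print(P.reshape(7,3),np.abs(r.fun[:15]).max())
def tool(az,jz):
    x=np.array([np.cos(az),np.sin(az),0]);z=np.array([-np.sin(az),np.cos(az),0])*jz
    return np.c_[x,np.cross(z,x),z]
q0=np.array(D[-1][0])
rng=np.random.default_rng(0)
for nm,c,az in[("grasp",[.549,.031,.06],-45),("stand",[.496,.258,.066],-20)]:
  a=np.radians(az)
  for jz in(1,-1):
    M=tool(a,jz);p=np.array(c)+.019*M[:,0]
    best=None
    for k in range(12):
        qs=rng.uniform(lo,hi) if k else q0
        if k%2: qs=q0.copy();qs[4]=rng.uniform(0,3.5);qs[6]=rng.uniform(-2.5,2.5)
        s=ik(p,M,qs,P);X,A=fk(s.x,P)
        e=np.linalg.norm(X-p)+ (A.inv()*R.from_matrix(M)).magnitude()
        if e<.03: 
            m=np.minimum(s.x-lo,hi-s.x).min()
            if best is None or m>best[0]: best=(m,s.x,e)
    print(nm,jz,best)
E
```

```text
[[-0.002 -0.013  0.276]
 [ 0.001 -0.013  0.006]
 [-0.    -0.009  0.426]
 [-0.02  -0.009  0.045]
 [ 0.014 -0.     0.445]
 [-0.009 -0.     0.025]
 [ 0.003  0.     0.325]] 2.1588540324524175e-05
grasp 1 (np.float64(0.25804268443135436), array([-1.25 ,  0.96 ,  0.394,  2.162,  1.311,  1.274, -1.437]), np.float64(0.0002060439986116016))
grasp -1 (np.float64(0.2655801440976695), array([-0.529,  0.891, -0.303,  2.144,  1.666,  1.794,  1.718]), np.float64(0.00047721937377254696))
stand 1 (np.float64(0.26462814721920225), array([-1.485,  0.889,  0.227,  2.155,  1.432,  1.411, -1.439]), np.float64(0.0003332596085161057))
stand -1 (np.float64(0.2707153847179553), array([-1.056,  0.86 , -0.19 ,  2.149,  1.632,  1.707,  1.72 ]), np.float64(0.00028790780559248184))
```

```bash
python3 -m crank '[[0,[-0.6,0.6,0],[-0.05,-0.05,0]],[0,[-0.6,0.6,0],[-0.085,-0.085,0]],[0,[-0.6,0.6,0],[-0.085,-0.085,0]],[0,[-0.6,0.6,0],[-0.085,-0.085,0]],[0,[-0.6,0.6,0],[-0.085,-0.085,0]],[0,[-0.6,0.6,0],[-0.085,-0.085,0]],[0,[-0.6,0.6,0],[-0.085,-0.085,0]],[0,[-0.6,0.6,0],[-0.085,-0.085,0]],[0,[0,0,0],[0,0,0]]]'
python3 - <<'E'
from h import *
o=telemetry.get_obs();print(o["clock"],o["joint_pos"],o["position"],o["joint_velocities"]);print(R.from_quat(o["ee_rot"]).as_matrix())
E
```

```text
clock: 10.03
position: [0.4988, 0.0818, 0.297]
ee_rot: [-0.537, 0.464, -0.043, 0.703]
ft_force: [-0.1, 1.0, 0.5]
grip_width: 1.0
10.0333 [ 0.33   -0.0856 -1.0993  2.0365  0.8957  1.2744 -0.3063] [0.4988 0.0818 0.297 ] [ 0.0338 -0.0032  0.132  -0.0882 -0.2147 -0.0683  0.3027]
[[ 0.5656 -0.4371  0.6993]
 [-0.5592  0.4201  0.7148]
 [-0.6062 -0.7953 -0.0069]]
```

```bash
cat > sim.py <<'E'
from fk import *
np.set_printoptions(precision=3,suppress=True)
P=fit().x
def path(q,p1,R1,n):
    X,A=fk(q,P);rv=(R1*A.inv()).as_rotvec();w=1e9
    for i in range(1,n+1):
        Rt=R.from_rotvec(rv*i/n)*A;pt=X+(np.array(p1)-X)*i/n
        q0=q.copy()
        def f(v):
            x,a=fk(v,P);return np.r_[(x-pt)*5,(a.inv()*Rt).as_rotvec()*2,.02*(v-q0)]
        q=least_squares(f,np.clip(q0,lo+1e-3,hi-1e-3),bounds=(lo,hi)).x
    x,a=fk(q,P);print(q,"err mm",np.linalg.norm(x-p1)*1e3,"deg",np.degrees((a.inv()*R1).magnitude()));return q
def tool(az,jz):
    a=np.radians(az);x=np.array([np.cos(a),np.sin(a),0]);z=np.array([-np.sin(a),np.cos(a),0])*jz
    return R.from_matrix(np.c_[x,np.cross(z,x),z])
E
python3 - <<'E'
from sim import *
q=np.array([.33,-.0856,-1.0993,2.0365,.8957,1.2744,-.3063])
print(fk(q,P)[0],fk(q,P)[1].as_matrix())
a=path(q,[.478,.102,.25],tool(-45,1),10)
b=path(a,[.478,.102,.06],tool(-45,1),10)
c=path(b,[.549+.013,.031-.013,.06],tool(-45,1),6)
print('alt: horizontal at other spots')
for p in([.48,.25,.3],[.5,.0,.3],[.6,.1,.3],[.45,.3,.4]):
    for az in(-45,-70,-20): print(p,az);path(q,p,tool(az,1),12)
E
```

```text
[0.511 0.078 0.301] [[ 0.566 -0.437  0.699]
 [-0.559  0.42   0.715]
 [-0.606 -0.795 -0.007]]
[-0.336  0.535 -0.839  2.207  1.49   2.06  -1.096] err mm 0.02002314914768133 deg 0.004201414301619418
[-0.526  0.99  -0.587  2.094  1.544  2.06  -1.455] err mm 0.003243421056232686 deg 0.0004268815347104023
[-0.384  0.929 -0.445  2.125  1.75   1.899 -1.382] err mm 0.002676858031954758 deg 0.00026812850881316013
alt: horizontal at other spots
[0.48, 0.25, 0.3] -45
[-0.824  0.54  -0.491  1.886  1.372  2.06  -0.91 ] err mm 0.017984127488361507 deg 0.0038393963362557716
[0.48, 0.25, 0.3] -70
[-1.244  0.729  0.198  1.527  0.969  2.06  -0.779] err mm 0.01975917895628022 deg 0.003313399651961039
[0.48, 0.25, 0.3] -20
[-0.298  0.454 -1.084  2.253  1.731  1.954 -0.899] err mm 0.009686941538384402 deg 0.001575080926537487
[0.5, 0.0, 0.3] -45
[ 0.107  0.304 -1.059  2.36   1.607  1.87  -0.955] err mm 0.010687738568069443 deg 0.001762376809490744
[0.5, 0.0, 0.3] -70
[-0.345  0.47  -0.547  2.004  1.324  2.06  -0.964] err mm 0.019296332359669537 deg 0.00417611261050816
[0.5, 0.0, 0.3] -20
[ 0.804 -0.5   -1.47   2.42   1.503  0.849 -0.859] err mm 71.09733781811383 deg 8.880324413810616
[0.6, 0.1, 0.3] -45
[-0.144  0.557 -0.852  2.024  1.752  1.961 -0.833] err mm 0.005140249205105888 deg 0.0009287807235413996
[0.6, 0.1, 0.3] -70
[-0.573  0.677 -0.329  1.626  1.383  2.06  -0.803] err mm 0.012873769383296265 deg 0.002837296402959934
[0.6, 0.1, 0.3] -20
[ 0.179  0.279 -1.026  2.382  2.025  1.53  -0.921] err mm 0.01188322446091564 deg 0.0019502082186916543
[0.45, 0.3, 0.4] -45
[-1.157  0.408 -0.196  1.77   1.293  2.06  -0.692] err mm 0.03061021728862277 deg 0.0053195713434680105
[0.45, 0.3, 0.4] -70
[-1.573  0.734  0.608  1.419  0.875  2.06  -0.51 ] err mm 0.02238683103774775 deg 0.003494103196578601
[0.45, 0.3, 0.4] -20
[-0.271  0.325 -1.23   2.113  1.65   1.964 -0.679] err mm 0.010927101075740735 deg 0.0016306586243468775
```

```bash
python3 -m crank '[[0,[-0.2,0.3,-0.4],[-0.046,-0.046,0]],[0,[-0.2,0.3,-0.5],[-0.046,-0.046,0]],[0,[-0.2,0.3,-0.5],[-0.046,-0.046,0]],[0,[-0.2,0.2,-0.5],[-0.046,-0.046,0]],[0,[-0.2,0.2,-0.5],[-0.046,-0.046,0]],[0,[-0.2,0.2,-0.5],[-0.046,-0.046,0]],[0,[-0.2,0.2,-0.5],[-0.046,-0.046,0]],[0,[-0.2,0.2,-0.5],[-0.046,-0.046,0]],[0,[-0.2,0.2,-0.5],[-0.046,-0.046,0]],[0,[-0.2,0.2,-0.5],[-0.046,-0.046,0]],[0,[0,0,0],[0,0,0]]]'
python3 - <<'E'
from h import *
o=telemetry.get_obs();print(o["clock"],o["joint_pos"],o["position"],o["joint_velocities"]);print(R.from_quat(o["ee_rot"]).as_matrix())
E
```

```text
clock: 10.95
position: [0.4806, 0.1017, 0.2469]
ee_rot: [0.658, -0.274, 0.266, -0.649]
ft_force: [-0.4, -0.1, -0.1]
grip_width: 1.0
10.95 [-0.2984  0.5512 -0.8374  2.1909  1.5382  2.0424 -1.0585] [0.4806 0.1017 0.2469] [ 0.1498 -0.0682 -0.1818 -0.025   0.0001 -0.0355  0.0999]
[[ 0.7079 -0.0153  0.7061]
 [-0.7062 -0.0066  0.7079]
 [-0.0061 -0.9999 -0.0155]]
```

Run:
```python
from h import *
from sim import P,fk
p=viewer.camera("scene");save("g.png",p,s=1.5)
C=p["cam_to_world"];
for nm,X in(("start wrist",np.array([.208,-.589,.556])),):
    for d in(0,.06,-.06): print(nm,d,pix(p,X+C[:3,0]*d)*1.5)
o=telemetry.get_obs();q=o["joint_pos"]
X,A=fk(q,P);W=o["position"]-A.as_matrix()[:,0]*.325
for d in(0,.06,-.06): print("now",W,pix(p,W+C[:3,1]*d)*1.5)
# q6 axis dir now
B=R.identity()
for i in range(6): B=B*(R.from_euler('z',-q[i]) if i%2==0 else R.from_euler('y',q[i]))
print("q6 axis",B.apply([0,1,0]))
```

```text
start wrist 0 [473.52  196.072]
start wrist 0.06 [521.174 196.072]
start wrist -0.06 [425.867 196.072]
now [0.251 0.332 0.251] [158.224 207.059]
now [0.251 0.332 0.251] [158.224 180.513]
now [0.251 0.332 0.251] [158.224 233.605]
q6 axis [-0.622 -0.617 -0.482]
```

View pics/g.png

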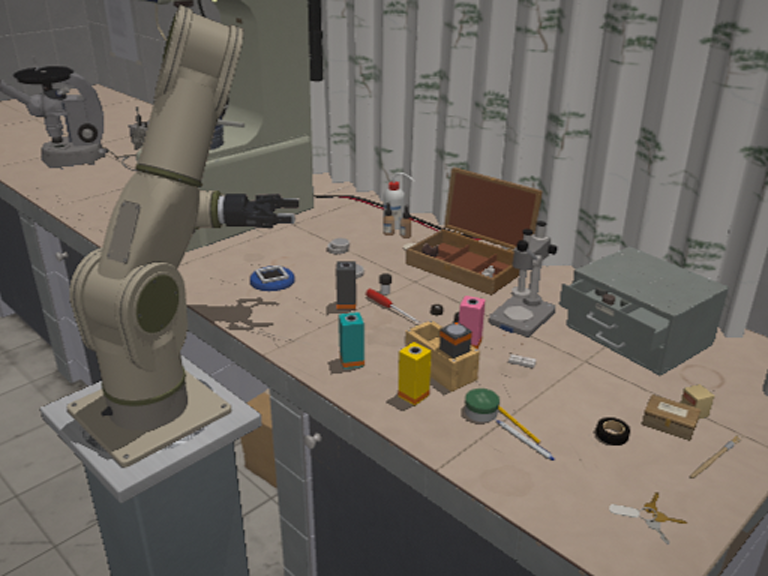

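```bash
python3 -m crank '[[0,[0.1,-0.1,-1],[0.004,0.002,0]],[0,[0.1,-0.1,-2],[0.004,0.002,0]],[0,[0.1,-0.1,-2],[0.004,0.002,0]],[0,[0.1,-0.1,-2],[0.004,0.002,0]],[0,[0,-0.1,-2],[0.004,0.002,0]],[0,[0,-0.1,-2],[0.004,0.002,0]],[0,[0,-0.1,-2],[0.004,0.002,0]],[0,[0,0,-2],[0.004,0.001,0]],[0,[0,0,-1.5],[0.005,0,0]],[0,[0,0,-1],[0,0,0]],[0,[0,0,-0.5],[0,0,0]],[0,[0,0,0],[0,0,0]]]'
python3 - <<'E'
from h import *
o=telemetry.get_obs();print(o["clock"],o["joint_pos"],o["position"]);print(R.from_quat(o["ee_rot"]).as_matrix())
p=viewer.camera("wrist");save("h.png",p,s=1.2)
find(["bar_b_center"],p)
E
```

```text
clock: 12.0
position: [0.4854, 0.094, 0.0697]
ee_rot: [-0.643, 0.285, -0.257, 0.662]
ft_force: [-0.5, -0.3, -0.0]
grip_width: 1.002
12.0 [-0.4105  0.9551 -0.6479  2.1213  1.6157  2.0385 -1.4059] [0.4854 0.094  0.0697]
[[ 0.705  -0.0262  0.7088]
 [-0.7077  0.0402  0.7054]
 [-0.047  -0.9988  0.0098]]
bar_b_center 0.79 [ 0.631  -0.2826  0.0569] [163. 146.]
bar_b_center 0.6 [0.5483 0.0336 0.0492] [256. 176.]
```

View pics/h.png

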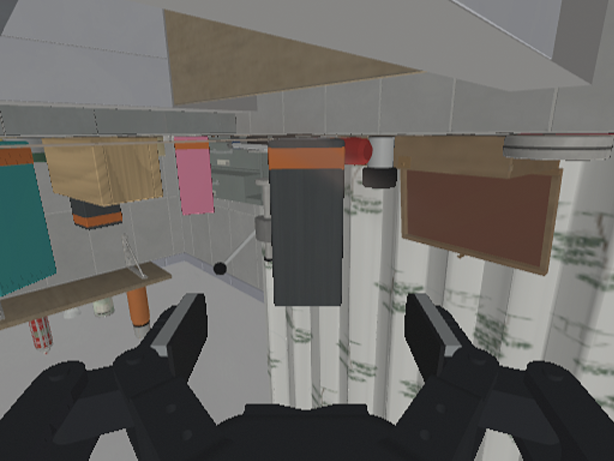

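```bash
python3 -m crank '[[0,[0.4,-0.4,-0.2],[-0.003,0.003,0]],[0,[0.8,-0.8,-0.2],[-0.003,0.003,0]],[0,[0.8,-0.8,-0.2],[0,0,0]],[0,[0.8,-0.8,-0.1],[0,0,0]],[0,[0.8,-0.8,0],[0,0,0]],[0,[0.8,-0.8,0],[0,0,0]],[0,[0.8,-0.8,0],[0,0,0]],[0,[0.8,-0.8,0],[0,0,0]],[0,[0.8,-0.8,0],[0,0,0]],[0,[0.6,-0.6,0],[0,0,0]],[0,[0.3,-0.2,0],[0,0,0]],[0,[0,0,0],[0,0,0]]]' 60
python3 - <<'E'
from h import *
o=telemetry.get_obs();print(o["clock"],o["joint_pos"],o["position"]);print(R.from_quat(o["ee_rot"]).as_matrix())
E
```

```text
clock: 13.1
position: [0.5628, 0.018, 0.0635]
ee_rot: [-0.646, 0.285, -0.257, 0.66]
ft_force: [0.3, -0.2, -0.5]
grip_width: 1.002
13.1 [-0.2796  0.9117 -0.5122  2.126   1.8125  1.8818 -1.3244] [0.5628 0.018  0.0635]
[[ 0.7058 -0.0301  0.7078]
 [-0.707   0.0325  0.7064]
 [-0.0443 -0.999   0.0017]]
```

```bash
python3 -m crank '[[0.3,[0,0,0],[0,0,0]],[0.5,[0,0,0],[0,0,0]],[0.8,[0,0,0],[0,0,0]],[1,[0,0,0],[0,0,0]],[1,[0,0,0],[0,0,0]],[1,[0,0,0],[0,0,0]],[1,[0,0,0],[0,0,0]],[1,[0,0,0],[0,0,0]]]' 70
python3 -m crank '[[1,[0,0,0.3],[0,0,0]],[1,[0,0,1],[0,0,0]],[1,[-0.3,0.3,2],[0,0,0]],[1,[-0.3,0.3,2.5],[0,0,0]],[1,[-0.3,0.3,2.5],[0,0,0]],[1,[-0.3,0.3,2.5],[0,0,0]],[1,[-0.3,0.5,2.5],[0,0,0]],[1,[-0.3,0.5,2.5],[0,0,0]],[1,[-0.3,0.5,2],[0,0,0]],[1,[0,0,0],[0,0,0]]]' 70
python3 - <<'E'
from h import *
o=telemetry.get_obs();print(o["clock"],o["joint_pos"],o["position"],o["torque"]);print(R.from_quat(o["ee_rot"]).as_matrix())
E
```

```text
clock: 13.77
position: [0.5624, 0.019, 0.0632]
ee_rot: [-0.647, 0.285, -0.256, 0.66]
ft_force: [-1.3, 1.4, -1.0]
grip_width: 0.534
clock: 14.6
position: [0.5414, 0.047, 0.2449]
ee_rot: [-0.645, 0.283, -0.257, 0.661]
ft_force: [0.6, 0.3, -2.1]
grip_width: 0.529
14.6 [-0.2272  0.4601 -0.6975  2.2025  1.6344  1.8227 -1.0069] [0.5414 0.047  0.2449] [1.2373 1.2132 0.075 ]
[[ 0.7075 -0.0262  0.7062]
 [-0.7054  0.0348  0.708 ]
 [-0.0431 -0.9991  0.0061]]
```

```bash
python3 -m crank '[[1,[0,0,0],[-0.05,0.05,0]],[1,[0,0,0],[-0.08,0.08,0]],[1,[0,0,0],[-0.08,0.08,0]],[1,[0,0,0],[-0.08,0.08,0]],[1,[0,0,0],[-0.08,0.08,0]],[1,[0,0,0],[-0.08,0.08,0]],[1,[0,0,0],[-0.08,0.08,0]],[1,[0,0,0],[-0.08,0.08,0]],[1,[0,0,0],[-0.08,0.08,0]],[1,[0,0,0],[-0.08,0.08,0]],[1,[0,0,0],[-0.08,0.08,0]],[1,[0,0,0],[-0.08,0.08,0]]]' 70
python3 -m crank '[[1,[0,0,0],[-0.08,0.08,0]],[1,[0,0,0],[-0.08,0.08,0]],[1,[0,0,0],[-0.08,0.08,0]],[1,[0,0,0],[-0.08,0.08,0]],[1,[0,0,0],[-0.08,0.08,0]],[1,[0,0,0],[-0.08,0.08,0]],[1,[0,0,0],[-0.08,0.08,0]],[1,[0,0,0],[-0.08,0.08,0]],[1,[0,0,0],[-0.08,0.08,0]],[1,[0,0,0],[0,0,0]]]' 70
python3 - <<'E'
from h import *
o=telemetry.get_obs();print(o["clock"],o["joint_pos"],o["position"]);M=R.from_quat(o["ee_rot"]);print(M.as_matrix())
from sim import tool
d=R.from_euler('z',-45,degrees=True)
# target: az -45, pitch up 2.5deg, jz=-1
t=tool(-45,-1);t=R.from_rotvec(np.radians(2.5)*np.cross(t.as_matrix()[:,0],[0,0,1]))*t
print("remaining rotvec",(t*M.inv()).as_rotvec())
E
```

```text
clock: 15.6
position: [0.5412, 0.045, 0.2399]
ee_rot: [0.908, -0.401, 0.045, -0.116]
ft_force: [0.4, -0.4, -3.6]
grip_width: 0.532
clock: 16.43
position: [0.5412, 0.0451, 0.2399]
ee_rot: [0.848, -0.374, -0.136, 0.349]
ft_force: [-0.1, 0.1, -3.4]
grip_width: 0.529
16.4333 [-0.3426  0.5202 -0.5697  2.181   1.634   1.8812  1.2775] [0.5412 0.0451 0.2399]
[[ 0.6833 -0.5392 -0.4923]
 [-0.7295 -0.4763 -0.4909]
 [ 0.0302  0.6946 -0.7188]]
remaining rotvec [-0.567  0.567  0.001]
```

```bash
python3 -m crank '[[1,[0,0,0],[-0.081,0.081,0]],[1,[0,0,0],[-0.081,0.081,0]],[1,[0,0,0],[-0.081,0.081,0]],[1,[0,0,0],[-0.081,0.081,0]],[1,[0,0,0],[-0.081,0.081,0]],[1,[0,0,0],[-0.081,0.081,0]],[1,[0,0,0],[-0.081,0.081,0]],[1,[0,0,0],[0,0,0]]]' 70
cat > tgt.py <<'E'
from h import *
from sim import tool
def rem(az,p):
    o=telemetry.get_obs();M=R.from_quat(o["ee_rot"])
    t=tool(az,-1);t=R.from_rotvec(np.radians(2.5)*np.cross(t.as_matrix()[:,0],[0,0,1]))*t
    print(o["clock"],o["joint_pos"],o["position"],o["ft_force"],"\nrem shift cm",(np.array(p)-o["position"])*100,"rotvec",(t*M.inv()).as_rotvec());return o,t
E
python3 - <<'E'
from tgt import *
from sim import path
o,t=rem(-20,[.5134,.251,.20])
q=path(o["joint_pos"],[.5134,.251,.2],t,12);path(q,[.5134,.251,.063],t,12)
E
```

```text
clock: 17.1
position: [0.5412, 0.0453, 0.2405]
ee_rot: [0.649, -0.286, -0.256, 0.658]
ft_force: [0.5, -0.0, -3.6]
grip_width: 0.531
17.1 [-0.374  0.507 -0.534  2.208  1.651  1.861  2.059] [0.541 0.045 0.24 ] [ 0.514 -0.003 -3.606] 
rem shift cm [-2.778 20.574 -4.047] rotvec [-0.004  0.003  0.437]
[-0.622  0.638 -0.648  2.23   1.783  1.93   1.996] err mm 0.001193433542308931 deg 0.0001743188724628117
[-0.697  0.995 -0.529  2.117  1.861  2.014  1.778] err mm 0.0019669755741497565 deg 0.00028241103569104706
```

```bash
python3 -m crank '[[1,[-0.2,1,0],[0,0,0.03]],[1,[-0.2,1.8,-0.3],[0,0,0.037]],[1,[-0.2,1.8,-0.4],[0,0,0.037]],[1,[-0.3,1.8,-0.4],[0,0,0.037]],[1,[-0.3,1.8,-0.4],[0,0,0.037]],[1,[-0.3,1.8,-0.4],[0,0,0.037]],[1,[-0.3,1.8,-0.4],[0,0,0.037]],[1,[-0.2,1.8,-0.4],[0,0,0.037]],[1,[-0.2,1.8,-0.4],[0,0,0.037]],[1,[-0.2,1.8,-0.4],[0,0,0.037]],[1,[-0.2,1.8,-0.4],[0,0,0.037]],[1,[-0.2,1.6,-0.2],[0,0,0.037]]]' 70
python3 -m crank '[[1,[0,0,-1],[0,0,0]],[1,[0,0,-2],[0,0,0]],[1,[0,0,-2],[0,0,0]],[1,[0,0,-2],[0,0,0]],[1,[0,0,-1],[0,0,0]],[1,[0,0,0],[0,0,0]],[1,[0,0,0],[0,0,0]]]' 70
python3 - <<'E'
from tgt import *
o,t=rem(-20,[.5134,.251,.064])
p=viewer.camera("top");s=viewer.camera("scene")
A=cv2.resize(p["frame"][150:230,90:190,::-1],(500,400),interpolation=cv2.INTER_CUBIC)
B=cv2.resize(s["frame"][110:210,140:215,::-1],(300,400),interpolation=cv2.INTER_CUBIC)
cv2.imwrite("pics/i.png",np.hstack([A,B]))
for x in(p,s): find(["bar_b_center","stand_seat"],x)
w_=viewer.camera("wrist");find(["bar_b_center","stand_seat"],w_)
E
```

```text
clock: 18.1
position: [0.5131, 0.2537, 0.1997]
ee_rot: [0.696, -0.137, -0.105, 0.696]
ft_force: [-0.6, -0.4, -3.6]
grip_width: 0.532
clock: 18.68
position: [0.5132, 0.2522, 0.1203]
ee_rot: [0.696, -0.138, -0.106, 0.697]
ft_force: [-0.0, -0.0, -2.5]
grip_width: 0.527
18.6833 [-0.658  0.855 -0.554  2.142  1.867  1.961  1.881] [0.513 0.252 0.12 ] [-0.014 -0.02  -2.488] 
rem shift cm [ 0.015 -0.116 -5.633] rotvec [-0.006  0.004 -0.001]
bar_b_center 0.84 [ 0.393 -0.155  0.054] [277. 238.]
bar_b_center 0.73 [0.493 0.257 0.126] [119. 197.]
bar_b_center 0.56 [ 0.628 -0.285  0.048] [322. 154.]
bar_b_center 0.55 [ 0.397 -0.327  0.055] [340. 237.]
stand_seat 0.86 [0.499 0.26  0.012] [128. 201.]
bar_b_center 0.95 [ 0.39  -0.149  0.053] [232. 227.]
bar_b_center 0.88 [ 0.404 -0.325  0.053] [276. 249.]
bar_b_center 0.77 [0.496 0.258 0.126] [179. 157.]
bar_b_center 0.72 [ 0.628 -0.284  0.056] [314. 215.]
stand_seat 0.79 [0.495 0.254 0.015] [182. 184.]
bar_b_center 0.69 [0.497 0.261 0.124] [249. 259.]
```

View pics/i.png

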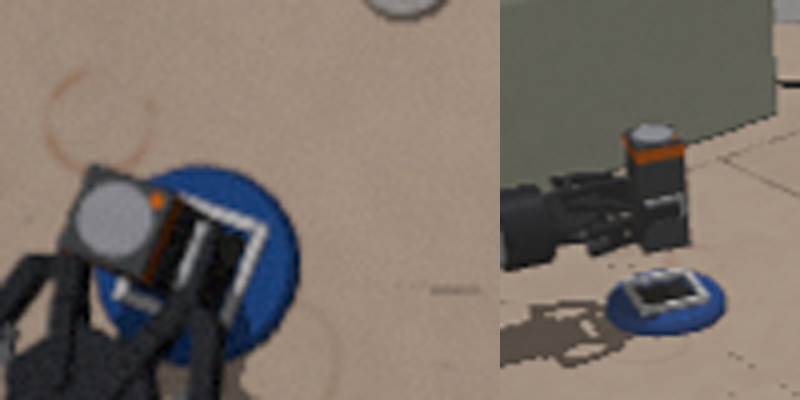

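Run:
```python
from tgt import *
p=viewer.camera("top")
g=p["frame"][183:205,100:125].astype(int)
m=(g.min(2)>115)&(g.max(2)-g.min(2)<25)
ys,xs=np.nonzero(m);n,l,s,c=cv2.connectedComponentsWithStats(m.astype(np.uint8));k=1+np.argmax(s[1:,4]);print(s[k],c[k]+[100,183])
print("eye",ray(p,113,193.4,.1835),"blob",ray(p,*(c[k]+[100,183]),.1835))
# bar top face edge direction from crop: (95,165)->(190,195)
print(np.degrees(np.arctan2(*(ray(p,90+190/5,150+195/5,.1835)-ray(p,90+95/5,150+165/5,.1835))[[1,0]]))%90)
s=viewer.camera("scene")
for u,v in[(655,133)]: print("scene",ray(s,140+(u-500)/4,110+v/4,.1835))
# nest from scene: outer rim corners
P=np.array([ray(s,140+(u-500)/4,110+v/4,.024) for u,v in[(622,286),(688,268),(710,302),(640,318)]]);print(P,P.mean(0))
```

```text
[  6   4  14  14 154] [112.63  193.286]
eye [0.495 0.257 0.183] blob [0.495 0.258 0.183]
72.44804483819895
scene [0.495 0.254 0.183]
[[0.467 0.285 0.024]
 [0.535 0.271 0.024]
 [0.507 0.201 0.024]
 [0.44  0.222 0.024]] [0.487 0.245 0.024]
```

```bash
python3 -m crank '[[1,[0,0,-1],[-0.006,0.004,0]],[1,[0,0,-1],[0,0,0]],[1,[0,0,-1],[0,0,0]],[1,[0,0,-0.8],[0,0,0]],[1,[0,0,-0.5],[0,0,0]],[1,[0,0,-0.3],[0,0,0]],[1,[0,0,-0.3],[0,0,0]],[1,[0,0,0],[0,0,0]]]' 70
python3 -m crank '[[1,[0,0,-0.2],[0,0,0]],[1,[0,0,-0.2],[0,0,0]],[1,[0,0,-0.1],[0,0,0]],[1,[0,0,-0.1],[0,0,0]],[1,[0,0,0],[0,0,0]]]' 70
python3 - <<'E'
from tgt import *
o,t=rem(-20,[.5134,.251,.0628]);p=viewer.camera("top");find(["bar_b_center"],p)
E
```

```text
clock: 19.9
position: [0.5133, 0.2517, 0.0708]
ee_rot: [0.694, -0.137, -0.108, 0.699]
ft_force: [-0.0, -0.9, -3.7]
grip_width: 0.524
clock: 20.32
position: [0.5134, 0.2517, 0.0653]
ee_rot: [0.694, -0.138, -0.107, 0.699]
ft_force: [-0.6, 0.2, -4.4]
grip_width: 0.531
20.3167 [-0.691  0.988 -0.502  2.092  1.888  1.979  1.805] [0.513 0.252 0.065] [-0.628  0.176 -4.384] 
rem shift cm [ 0.004 -0.071 -0.252] rotvec [-0.001 -0.    -0.001]
bar_b_center 0.83 [ 0.398 -0.327  0.052] [340. 236.]
bar_b_center 0.81 [0.493 0.256 0.073] [124. 201.]
bar_b_center 0.79 [ 0.626 -0.287  0.05 ] [323. 155.]
bar_b_center 0.72 [0.671 0.146 0.004] [171. 143.]
```

```bash
python3 -m crank '[[1,[0,0,-0.1],[0,0,0]],[1,[0,0,-0.1],[0,0,0]],[1,[0,0,0],[0,0,0]]]' 70
python3 -m crank '[[1,[0,0,-0.1],[0,0,0]],[1,[0,0,0],[0,0,0]]]' 70
```

```text
clock: 20.67
position: [0.5133, 0.2517, 0.0632]
ee_rot: [0.694, -0.138, -0.108, 0.699]
ft_force: [0.5, -0.4, -3.1]
grip_width: 0.532
clock: 20.83
position: [0.5133, 0.2517, 0.0631]
ee_rot: [0.694, -0.138, -0.107, 0.699]
ft_force: [-3.4, -1.2, 3.8]
grip_width: 0.531
```

```bash
python3 -m crank '[[0.4,[0,0,0],[0,0,0]],[0.3,[0,0,0],[0,0,0]],[0.2,[0,0,0],[0,0,0]],[0.1,[0,0,0],[0,0,0]],[0,[0,0,0],[0,0,0]],[0,[0,0,0],[0,0,0]]]' 70
python3 -m crank '[[0,[-0.4,0.15,0],[0,0,0]],[0,[-0.9,0.33,0],[0,0,0]],[0,[-0.9,0.33,0],[0,0,0]],[0,[-0.9,0.33,0],[0,0,0]],[0,[-0.9,0.33,0],[0,0,0]],[0,[-0.9,0.33,0],[0,0,0]],[0,[-0.9,0.33,0],[0,0,0]],[0,[-0.9,0.33,0],[0,0,0]],[0,[-0.9,0.33,0],[0,0,0]],[0,[0,0,1],[0,0,0]],[0,[0,0,1.5],[0,0,0]],[0,[0,0,0],[0,0,0]]]'
python3 - <<'E'
from tgt import *
o,t=rem(-20,[.44,.28,.09])
p=viewer.camera("top");s=viewer.camera("scene")
N=["bar_b_center","putty_tin","eyepiece","screwdriver","test_block_soft"]
for x in(p,s): find(N,x)
A=cv2.resize(p["frame"][150:230,90:190,::-1],(500,400),interpolation=cv2.INTER_CUBIC)
B=cv2.resize(s["frame"][110:210,140:215,::-1],(300,400),interpolation=cv2.INTER_CUBIC)
C=cv2.resize(p["frame"][:,:,::-1],(300,225));D=cv2.resize(s["frame"][:,:,::-1],(300,225))
cv2.imwrite("pics/j.png",np.vstack([np.hstack([A,B]),cv2.resize(s["frame"][150:290,130:350,::-1],None,fx=1.42,fy=1.42) is None or np.zeros((1,800,3),np.uint8)]));
E
```

```text
clock: 21.33
position: [0.5134, 0.2517, 0.0623]
ee_rot: [0.694, -0.138, -0.108, 0.699]
ft_force: [-0.8, 0.0, -0.5]
grip_width: 1.0
clock: 22.33
position: [0.4371, 0.2804, 0.0897]
ee_rot: [0.694, -0.138, -0.107, 0.698]
ft_force: [0.7, 1.4, -0.3]
grip_width: 0.998
22.3333 [-0.864  0.933 -0.534  2.12   1.675  2.026  1.758] [0.437 0.28  0.09 ] [ 0.654  1.433 -0.253] 
rem shift cm [ 0.292 -0.041  0.032] rotvec [-0.002  0.002 -0.002]
bar_b_center 0.82 [ 0.397 -0.327  0.051] [340. 237.]
bar_b_center 0.8 [ 0.396 -0.155  0.057] [277. 237.]
bar_b_center 0.78 [ 0.623 -0.286  0.05 ] [323. 155.]
bar_b_center 0.57 [0.492 0.255 0.066] [125. 201.]
putty_tin 0.56 [ 0.456 -0.451 -0.004] [379. 217.]
eyepiece 0.66 [ 0.665  0.011 -0.003] [217. 146.]
screwdriver 0.83 [ 0.615 -0.061  0.001] [242. 162.]
test_block_soft 0.65 [0.673 0.147 0.003] [170. 143.]
test_block_soft 0.21 [ 0.617 -0.062  0.001] [242. 162.]
bar_b_center 0.82 [0.495 0.257 0.069] [180. 171.]
bar_b_center 0.77 [ 0.406 -0.324  0.05 ] [276. 249.]
bar_b_center 0.72 [ 0.392 -0.148  0.05 ] [233. 228.]
bar_b_center 0.65 [ 0.63  -0.281  0.054] [314. 215.]
putty_tin 0.85 [ 0.455 -0.448  0.001] [319. 274.]
eyepiece 0.67 [0.496 0.257 0.069] [180. 171.]
eyepiece 0.61 [0.661 0.017 0.002] [256. 194.]
screwdriver 0.41 [ 0.616 -0.056 -0.003] [261. 206.]
test_block_soft 0.72 [0.493 0.259 0.072] [179. 170.]
test_block_soft 0.71 [ 0.67   0.147 -0.002] [234. 182.]
```

View pics/j.png

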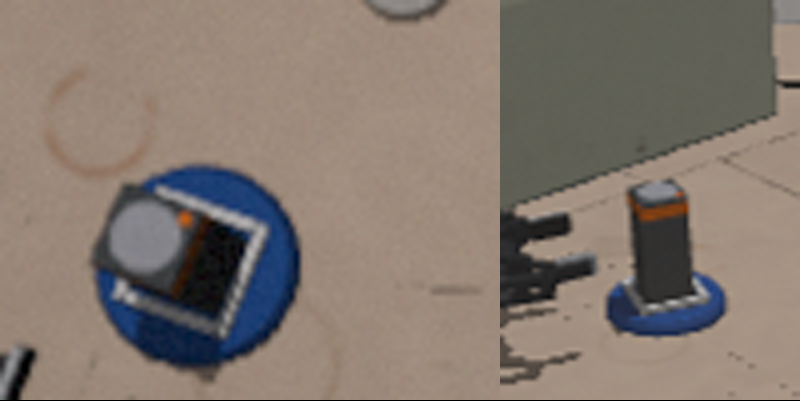

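The bar stands in the nest, orange end up at about (655,200). The gripper is clear of it at the left edge.

```bash
python3 -c "
from workcell import manip
print(manip.hand_in())"
```

```text
the job is handed in; nothing more can be done
None
```

Bar B is standing upright in the square nest of the blue test stand with its orange end up. The gripper is open and clear, and I handed the job in at about 22.5 s.

I lifted it straight out of the rack's left well and stood it on free worktop. I then gripped it from the side with the tool nearly level, turned it half over and lowered it into the nest until I felt light contact.

**Seating:** The last networks' readings put the bar's centre at about (0.495, 0.257, 0.069). It should be at about (0.495, 0.257, 0.071), so this is within the networks' error. The last picture shows it upright inside the rims.

**Other things:** The tin, eyepiece, screwdriver, steel block and the look-alike bars all read at their starting positions to within a few millimetres. I did not measure bar A again at the end. The gripper never went near it after the lift, and it was still in its well in the last wide picture.

**Disagreements:** One rough corner estimate of the nest from the scene camera was about 1 cm off. I relied on the top camera instead. In the last scene picture the networks also gave the seated bar second labels as the eyepiece and the steel block; I took these as false, since both were also found at their real places.

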